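# Sweep the good bearings through the gate

### The job

With the fingertips, push the three blue-sealed bearings gently across the deck of the sorting station and through its narrow gate so that they drop into the slot behind it one at a time. Do not pinch or lift any bearing; leave the worn red-sealed bearing where it lies and do not disturb the other things standing around.

Things in the scene. Friction and masses are not known exactly. Their poses are not given: they have to be found in the camera images.
- station: fixed grey sorting box with blue rims; place and heading vary. Flat deck 60 mm above the table. Origin: on the table, under the gate's near face; x points from the sorting area through the gate to the slot, z up. Inside of rear rim at x -209 mm, of side rims at y +-159. Rims and gate wall stand 18 mm above the deck. Four bearings start in a fan at x -95 to -150, y within +-102, over 45 mm between centres
- gate (a point): middle of the gate at deck level (60 mm above the table), 4 mm beyond the station's origin along x: a gap 54 mm wide across the station's y, no sill, between two round yellow posts of 12 mm diameter and 20 mm height, in a blue wall 8 mm thick; axes as the station's
- slot (a point): centre of the slot, a rectangular opening in the deck with yellow edging, at deck level, 52 mm beyond the gate point along the station's x: 88 mm long along x (it begins 8 mm beyond the gate point), 80 mm wide, a pocket 54 mm deep with a white floor and a steep white chute below its near edge, down which a bearing slides once its centre is past that edge; axes as the station's
- bearing_a: sealed ball bearing lying flat: steel ring 35 mm outside diameter, 10 mm thick, about 40 g, blue seal rings on its faces; origin at its centre, 5 mm above the deck while it lies flat; z is its axis
- bearing_b: sealed ball bearing lying flat: steel ring 35 mm outside diameter, 10 mm thick, about 40 g, blue seal rings on its faces; origin at its centre, 5 mm above the deck while it lies flat; z is its axis
- bearing_c: sealed ball bearing lying flat: steel ring 35 mm outside diameter, 10 mm thick, about 40 g, blue seal rings on its faces; origin at its centre, 5 mm above the deck while it lies flat; z is its axis
- bearing_worn: sealed ball bearing lying flat: steel ring 35 mm outside diameter, 10 mm thick, about 40 g, red seal rings on its faces; origin at its centre, 5 mm above the deck while it lies flat; z is its axis; the worn one, to be left alone
- bush: loose brass flanged bush standing on the station's deck beside the slot, on its +y side: flange 32 mm, 34 mm high; origin at its foot
- axle: loose steel axle stub standing on the station's deck beside the slot, on its -y side: 20 mm diameter, 42 mm high; origin at its foot
- oil: white oil bottle with red cap and yellow label standing on the table, 56 mm diameter, 150 mm high; origin at its foot
- driver: screwdriver lying on the table, orange handle, 190 mm long; origin near its middle, underneath
- mug: white mug on the table, 80 mm diameter, 95 mm high; origin at its foot
- roller: grey conveyor roller lying on the table, 60 mm diameter, 110 mm long with a steel axle; origin at its underside
Not all that is in view belongs to the job. Leave any orange look-alike of the bearing_a alone.

How it is judged (in metres and radians):
On the way, in this order (a step that is already met when the one before it is completed fails the run):
1. one blue-sealed bearing has dropped into the slot, the other two not yet (((z of bearing_a in the frame of station between 0 and 0.05 m and x of bearing_a in the frame of station between 0.01 and 0.102 m and y of bearing_a in the frame of station between -0.042 and 0.042 m) or (z of bearing_b in the frame of station between 0 and 0.05 m and x of bearing_b in the frame of station between 0.01 and 0.102 m and y of bearing_b in the frame of station between -0.042 and 0.042 m) or (z of bearing_c in the frame of station between 0 and 0.05 m and x of bearing_c in the frame of station between 0.01 and 0.102 m and y of bearing_c in the frame of station between -0.042 and 0.042 m))), for 0.2 s.
2. a second blue-sealed bearing has dropped into the slot, the last not yet ((((z of bearing_a in the frame of station between 0 and 0.05 m and x of bearing_a in the frame of station between 0.01 and 0.102 m and y of bearing_a in the frame of station between -0.042 and 0.042 m) and (z of bearing_b in the frame of station between 0 and 0.05 m and x of bearing_b in the frame of station between 0.01 and 0.102 m and y of bearing_b in the frame of station between -0.042 and 0.042 m)) or ((z of bearing_a in the frame of station between 0 and 0.05 m and x of bearing_a in the frame of station between 0.01 and 0.102 m and y of bearing_a in the frame of station between -0.042 and 0.042 m) and (z of bearing_c in the frame of station between 0 and 0.05 m and x of bearing_c in the frame of station between 0.01 and 0.102 m and y of bearing_c in the frame of station between -0.042 and 0.042 m)) or ((z of bearing_b in the frame of station between 0 and 0.05 m and x of bearing_b in the frame of station between 0.01 and 0.102 m and y of bearing_b in the frame of station between -0.042 and 0.042 m) and (z of bearing_c in the frame of station between 0 and 0.05 m and x of bearing_c in the frame of station between 0.01 and 0.102 m and y of bearing_c in the frame of station between -0.042 and 0.042 m)))), for 0.2 s.
3. the third blue-sealed bearing has dropped into the slot (z of bearing_a in the frame of station between 0 and 0.05 m and x of bearing_a in the frame of station between 0.01 and 0.102 m and y of bearing_a in the frame of station between -0.042 and 0.042 m and z of bearing_b in the frame of station between 0 and 0.05 m and x of bearing_b in the frame of station between 0.01 and 0.102 m and y of bearing_b in the frame of station between -0.042 and 0.042 m and z of bearing_c in the frame of station between 0 and 0.05 m and x of bearing_c in the frame of station between 0.01 and 0.102 m and y of bearing_c in the frame of station between -0.042 and 0.042 m), for 0.2 s.
At the end, for the whole second after the job is handed in: All three blue-sealed bearings lie at rest in the pocket under the slot (centres at least 10 mm below the deck surface), and the red-sealed bearing is still on the deck within 20 mm of where it started (all of step 3 and linear speed of each of bearing_a, bearing_b, bearing_c below 0.02 m/s and z of bearing_worn in the frame of station above 0.06 m and x of bearing_worn in the frame of station below -0.02 m and distance of bearing_worn from where it was at the start of the episode below 0.02 m); the robot touches nothing.
It fails at once if a bearing is lifted off the deck (centre more than 15 mm above where it lies flat) (z of any of bearing_a, bearing_b, bearing_c, bearing_worn in the frame of station above 0.08 m).
It fails at once if a bearing is pinched or pressed hard (over 18 N from the fingers) (contact force between the fingers and bearing_a above 18 N or contact force between the fingers and bearing_b above 18 N or contact force between the fingers and bearing_c above 18 N or contact force between the fingers and bearing_worn above 18 N).
It fails at once if the worn, red-sealed bearing is moved more than 20 mm (distance of bearing_worn from where it was at the start of the episode above 0.02 m).
It fails at once if another loose thing is moved more than 25 mm (distance of any of bush, axle, oil, driver, mug, roller from where it was at the start of the episode above 0.025 m).
It also fails if it takes over 72 s, if anything falls off the work surface, if the arm or the gripper's body presses on something with over 40 N, if the wrist force passes 120 N, or if a joint passes its speed limit or range.

### The arm

A 6-joint arm with a two-finger parallel gripper is mounted at the origin on the work surface. World frame = base frame: x ahead of the robot, y to its left, z up, the work surface at z = 0. Lengths are in m, angles in degrees, forces in N, time in s.
With the tool pointing down it reaches from about 0.4 to 0.825 m from the base axis. Payload 7 kg.
Tool frame: the origin (TCP) lies at the very end of the fingers, on their centre line; the grasp point (between the pads) lies 19 mm behind it; z points along the fingers, y is the direction in which the jaws open and shut (so a half turn about z gives the same grasp; the last joint's range is limited). The gripper opens to 88 mm and grips with 3 to 60 N. Pads are 19 mm wide; open, the fingers measure 130 mm over their backs; the gripper's body (78 mm by 193 mm) begins 47 mm behind the grasp point.
Start: joints at [80.678, 20.546, 0.682, 0, -70.136, -16.507], TCP at [0.294, 0.608, 0.227] pointing down, gripper open.
Joint ranges: [-176.03, 176.03], [-82.01, 121.73], [-58.28, 71.71], [-173.87, 95.51], [-174.79, -0.11], [-173.66, 173.66]. Speed limits (degrees/s): [136.94, 136.94, 172.46, 180, 180, 180].

### API

Orientations are given as [roll, pitch, yaw] about the fixed x, y, z axes, in that order (R = Rz(yaw) Ry(pitch) Rx(roll)).
In Python, from plant import ctrl, snapshot, workorder gives the robot as it stands. The module is installed in compiled form; this text tells all that it offers.
- The arm moves only by the shell command python3 -m creep 'ROWS'. ROWS is JSON, a list of rows, each a list of 5 numbers: the shift along the tool's x, y, z scaled (see below), then the turn about the tool's z scaled (see below), then the finger opening in mm, from 0 to 87.6. A call has exactly 8 rows; each row is the pose to reach, as a shift and turn from the pose commanded when the call began, along the tool's axes at that moment, turning the shorter way round; what a row does not reach only later rows make up. The controller multiplies each number of a shift by 0.1 m and each number of a turn by 180 degrees. A row lasts 1/12 s, in which the tool goes at most 41.7 mm and 7.16 degrees, less where a joint would pass 70% of its speed; a pose out of reach is approached as far as the arm can. A call with a number of a shift or a turn outside -1 to 1 is refused whole. A call with a gripper value outside its range is refused whole. The fingers move at their own pace and stop on an object; the grip force is fixed at half the most. Time passes only in rows, so rows that repeat a pose let the fingers close, or fill a call up. It gives the time, the measured TCP pose, the force and the opening at its end, in the units of the state.
- ctrl.get_obs(): the state, without advancing time (a new reading comes with each control period).
- snapshot(name): name is "scene" or "side" or "wrist"; returns a dict with "img" (480x640x3 uint8, blue, green, red), "camera_matrix" (3x3 intrinsics, pixels), "xyz" and "rotation" of the camera in the world. Camera axes: x right, y up, looking along -z (the intrinsics and any distortion apply to the point x, -y, -z); pixel columns grow to the right and rows downward; lengths in m; the calibration is good to about 2 mm. A picture is of the moment at which its call begins. There is no depth.
- workorder.close_job(): hands the job in, once; it reports no verdict.
The state is a dict: "clock": time; "joint_pos": joint angles; "qvel": joint speeds; "tau": joint torques, N m; "tool_pos": TCP position; "orientation": TCP orientation; "force": force on the tool from outside, world axes, zero at the start; "moment": the same for the moment, N m; "opening": finger opening in m.
Only numpy, scipy, OpenCV 4.12 (cv2) and the standard library are available. Lean on these libraries where they do the work, as an engineer would, in place of code of your own. Each camera call takes 0.05 s, during which the arm holds its last target.

## Working session

There is one attempt and no reset: what is moved stays moved. The work goes in short steps, Python scripts to look and compute and a shell command to move; the robot and the scene stay as the last step left them, time stands still between calls to the robot, and variables do not carry over. Pictures are saved under pics/ and viewed, and the job is handed in when it is done.

```bash
mkdir -p pics; python3 - <<'E'
from plant import ctrl, snapshot
import cv2
for n in ["scene","side","wrist"]:
    s=snapshot(n); cv2.imwrite(f"pics/{n}0.png",s["img"]); print(n,s["camera_matrix"],s["xyz"],s["rotation"])
    print(s.keys())
print(ctrl.get_obs())
E
```

```text
scene [[621.29668037   0.         310.87146588]
 [  0.         621.29668037 241.57223854]
 [  0.           0.           1.        ]] [1.19067879 0.77458942 1.01607175] [ 45.92771394  -0.85087397 142.3759632 ]
dict_keys(['img', 'camera_matrix', 'xyz', 'rotation'])
side [[511.73927601   0.         308.93090881]
 [  0.         511.73927601 235.61500755]
 [  0.           0.           1.        ]] [ 0.20586324 -0.82463498  1.01149532] [ 44.13199109  -0.3852691  -23.69776564]
dict_keys(['img', 'camera_matrix', 'xyz', 'rotation'])
wrist [[425.62220064   0.         322.97975597]
 [  0.         425.62220064 236.59517745]
 [  0.           0.           1.        ]] [0.35430383 0.57844897 0.38383557] [-1.44021528e+01 -6.75032447e-02 -1.15795584e+02]
dict_keys(['img', 'camera_matrix', 'xyz', 'rotation'])
{'clock': 0.15, 'joint_pos': array([ 8.06797474e+01,  2.05812507e+01,  6.45594286e-01, -1.34283659e-02,
       -7.01367151e+01, -1.65059375e+01]), 'qvel': array([ 0.03143878, -0.15927383,  0.06782155,  0.1489936 , -0.09953533,
        0.00481329]), 'tau': array([-1.43678873e-03, -5.83275282e+01,  2.93291223e+01,  7.00125352e+00,
        8.79210653e-03, -1.05050526e-04]), 'tool_pos': array([0.29393833, 0.60722224, 0.22584849]), 'orientation': array([ 1.79927024e+02, -8.45848773e-03, -2.58307553e+01]), 'force': array([ 0.20892551,  0.68032266, -0.33329188]), 'moment': array([ 0.01889425, -0.01685969, -0.01563345]), 'opening': 0.08739337629720186}
```

View pics/scene0.png

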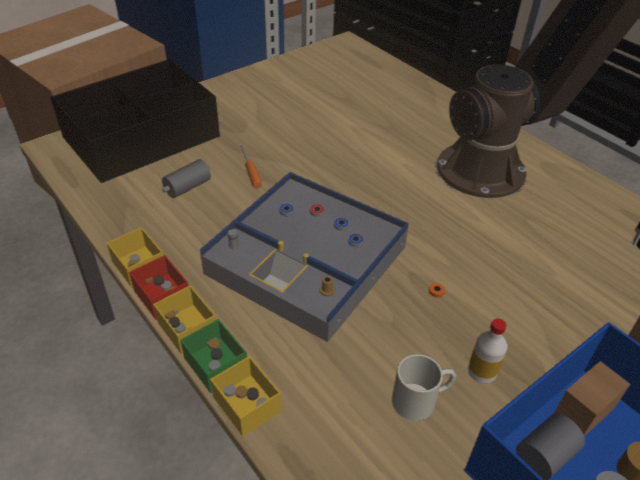

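View pics/side0.png

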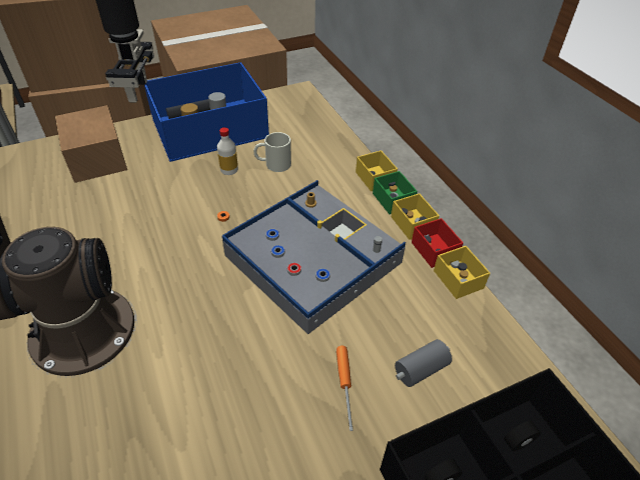

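View pics/wrist0.png

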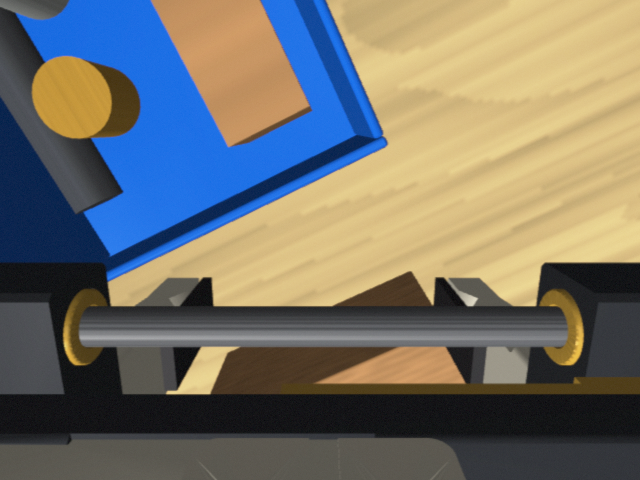

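```bash
cat > h.py <<'E'
import numpy as np, cv2
from scipy.spatial.transform import Rotation as R
from plant import ctrl, snapshot, workorder
def cam(s):
    r=np.array(s["rotation"])
    M=r if r.shape==(3,3) else R.from_euler('xyz',r,degrees=True).as_matrix()
    return s["camera_matrix"],M,np.array(s["xyz"])
def ray(s,u,v,z):
    K,M,c=cam(s)
    d=M@np.array([(u-K[0,2])/K[0,0],-(v-K[1,2])/K[1,1],-1]); t=(z-c[2])/d[2]; return (c+t*d)[:2]
def proj(s,p):
    K,M,c=cam(s); q=M.T@(np.array(p)-c); q=q*[1,-1,-1]
    return K[0,0]*q[0]/q[2]+K[0,2], K[1,1]*q[1]/q[2]+K[1,2]
E
python3 - <<'E'
from h import *
a=cv2.imread("pics/scene0.png");cv2.imwrite("pics/sc.png",cv2.resize(a[170:340,190:420],None,fx=3.4,fy=3.4,interpolation=cv2.INTER_CUBIC))
a=cv2.imread("pics/side0.png");cv2.imwrite("pics/si.png",cv2.resize(a[175:335,210:415],None,fx=3.7,fy=3.7,interpolation=cv2.INTER_CUBIC))
E
```

```text
(no output)
```

View pics/sc.png

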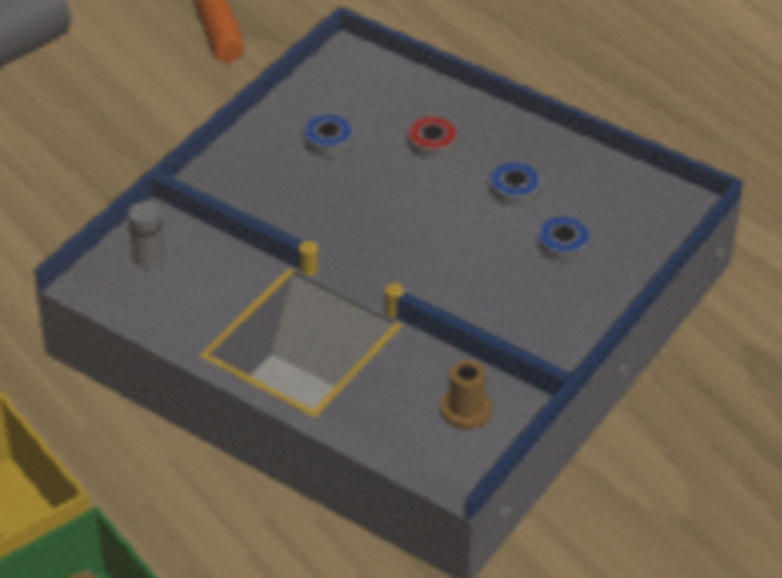

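View pics/si.png

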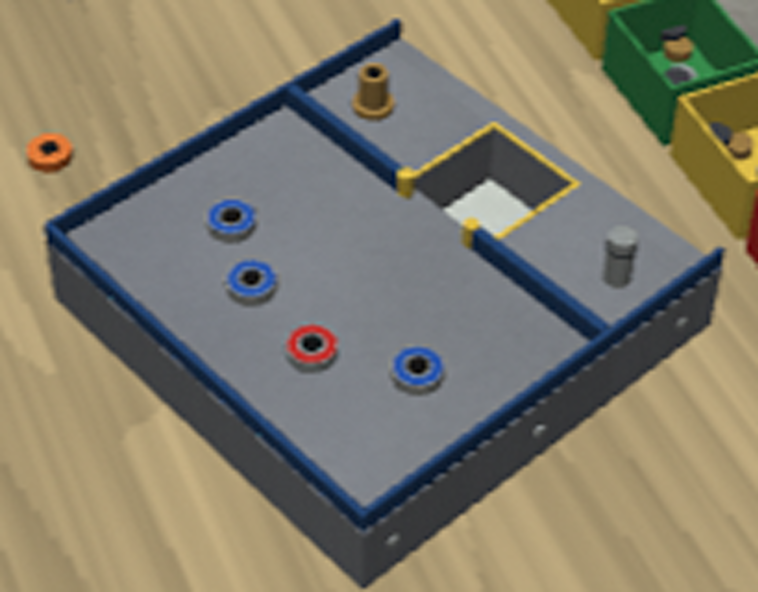

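```bash
cat > loc.py <<'E'
from h import *
from scipy.optimize import least_squares
S=snapshot("scene");D=snapshot("side")
def un(pts,f,x0,y0): return [((u+.5)/f-.5+x0,(v+.5)/f-.5+y0) for u,v in pts]
sc=un([(309,247),(394,290),(205,355),(315,412),(343,12),(738,185)],3.4,190,170)
si=un([(470,225),(405,175),(577,184),(493,127),(365,515),(50,228)],3.7,210,175)
def model(p):
    x,y,th,t,e=p
    loc=np.array([[.004,-.033,.08],[.004,.033,.08],[.1+e,-.04-e,.06],[.1+e,.04+e,.06],[-.209-t,-.159-t,.078],[-.209-t,.159+t,.078]])
    c,s=np.cos(th),np.sin(th); return np.c_[loc[:,0]*c-loc[:,1]*s+x,loc[:,0]*s+loc[:,1]*c+y,loc[:,2]]
def res(p):
    m=model(p[:5]); r=[]
    for q,a,b in zip(m,sc,si):
        r+=list(np.array(proj(S,q))-a); r+=list(np.array(proj(D,q))-b)
    return np.array(r)
def solve():
    best=None
    for th in np.arange(-3,3.2,.5):
        f=least_squares(res,[.65,.0,th,.008,.002],loss='soft_l1')
        if best is None or f.cost<best.cost:best=f
    return best
if __name__=="__main__":
    b=solve(); print(b.x,np.degrees(b.x[2]),b.cost);print(np.round(b.fun.reshape(-1,4),1))
    x,y,th=b.x[:3]; 
    for nm,s in (("scene",S),("side",D)):
        hsv=cv2.cvtColor(s["img"],cv2.COLOR_BGR2HSV)
        for col,rng in (("blue",[((105,120,50),(125,255,255))]),("red",[((0,120,60),(4,255,255)),((172,120,60),(180,255,255))])):
            m=sum(cv2.inRange(hsv,*r) for r in rng)
            n,l,st,ce=cv2.connectedComponentsWithStats(m)
            for i in range(1,n):
                if 15<st[i,4]<400:
                    w=ray(s,*ce[i],.07); d=w-[x,y]
                    L=[d[0]*np.cos(th)+d[1]*np.sin(th),-d[0]*np.sin(th)+d[1]*np.cos(th)]
                    if -.2<L[0]<-.02 and abs(L[1])<.15: print(nm,col,st[i,4],np.round(ce[i],1),np.round(w,4),np.round(L,4))
E
python3 loc.py
```

```text
[0.6279516  0.00753924 0.32135306 0.0022364  0.00188929] 18.41217393466711 9.765014522278623
[[-0.2 -0.8  0.1 -1.4]
 [ 0.  -1.1  0.  -1.4]
 [-0.3 -0.7 -0.4 -0.9]
 [-0.3 -0.4  0.1 -1.5]
 [-0.9 -1.9 -0.6 -2.2]
 [-0.3 -2.2 -0.3 -2.2]]
scene blue 34 [286.6 207.8] [ 0.5593 -0.1136] [-0.1034 -0.0932]
scene blue 48 [341.1 222.2] [4.894e-01 1.000e-04] [-0.1338  0.0367]
scene blue 48 [355.6 238.2] [0.4974 0.0596] [-0.1074  0.0906]
scene red 54 [316.9 208.7] [ 0.5049 -0.0694] [-0.141  -0.0341]
side blue 53 [272.1 233. ] [0.4955 0.0554] [-0.1105  0.0872]
side blue 55 [277.5 249.8] [ 0.4869 -0.0049] [-0.1378  0.0327]
side blue 65 [322.6 273.4] [ 0.5581 -0.1191] [-0.1062 -0.0981]
side red 63 [294.  267.6] [ 0.5025 -0.075 ] [-0.1451 -0.0387]
```

```bash
python3 -m creep '[[0,0,-0.25,0,87],[0.1,0.1,-0.5,0,80],[0.3,0.3,-0.6,0,70],[0.5,0.5,-0.6,0,60],[0.7,0.7,-0.6,0,50],[0.9,0.9,-0.6,0,40],[1,1,-0.6,0,30],[1,1,-0.6,0,18]]'; python3 -m creep '[[0.2,0.2,0,0,18],[0.4,0.4,0,0,18],[0.6,0.6,0,0,18],[0.8,0.8,0,0,18],[0.9,0.9,0,0,18],[1,1,0,0,18],[1,1,0,0,18],[1,1,0,0,18]]'
```

```text
clock: 0.92
tool_pos: [0.3413, 0.4716, 0.2874]
orientation: [-180.0, 0.0, -25.9]
force: [0.1, -0.6, 0.3]
opening: 0.0461
clock: 1.58
tool_pos: [0.3872, 0.3406, 0.2867]
orientation: [-180.0, 0.0, -25.9]
force: [0.0, 0.1, 0.1]
opening: 0.0181
```

```bash
python3 -m creep '[[0.2,0.2,0,0,18],[0.4,0.4,0,0,18],[0.6,0.6,0,0,18],[0.8,0.8,0,0,18],[0.9,0.9,0,0,18],[1,1,0,0,18],[1,1,0,0,18],[1,1,0,0,18]]';  python3 -m creep '[[0.2,0.2,0,-0.03,18],[0.4,0.4,0,-0.06,18],[0.6,0.6,0,-0.1,18],[0.8,0.8,0,-0.13,18],[0.9,0.9,0,-0.17,18],[1,1,0,-0.2,18],[1,1,0,-0.23,18],[1,1,0,-0.246,18]]'
python3 - <<'E'
from h import *
s=snapshot("wrist"); cv2.imwrite("pics/w1.png",s["img"]); o=ctrl.get_obs()
print(o["tool_pos"],o["orientation"],proj(s,o["tool_pos"]),s["xyz"])
d=snapshot("side"); cv2.imwrite("pics/d1.png",cv2.resize(d["img"][130:350,160:420],None,fx=3,fy=3))
E
```

```text
clock: 2.25
tool_pos: [0.4337, 0.2074, 0.2865]
orientation: [-180.0, 0.0, -25.9]
force: [-0.0, -0.6, 0.0]
opening: 0.0183
clock: 2.92
tool_pos: [0.4804, 0.0738, 0.2863]
orientation: [180.0, 0.0, 18.7]
force: [0.9, -0.2, -1.0]
opening: 0.018
[0.48027131 0.07413209 0.28630815] [-1.79996453e+02  1.91899680e-02  1.88376697e+01] (np.float64(322.21871198059716), np.float64(300.6799098719932)) [0.54385753 0.0954302  0.44436897]
```

View pics/w1.png

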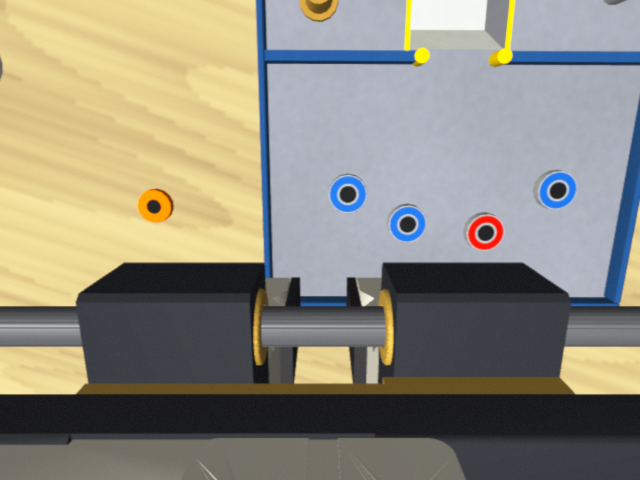

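View pics/d1.png

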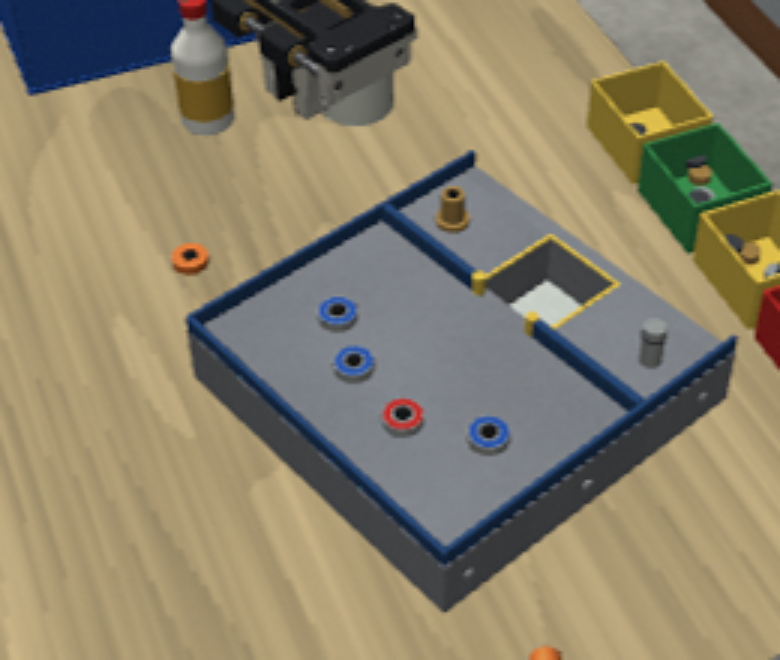

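```bash
cat > wl.py <<'E'
from h import *
s=snapshot("wrist");hsv=cv2.cvtColor(s["img"],cv2.COLOR_BGR2HSV)
def blobs(lo,hi,a0,a1):
    m=cv2.inRange(hsv,lo,hi);n,l,st,ce=cv2.connectedComponentsWithStats(m)
    return [(ce[i],st[i]) for i in range(1,n) if a0<st[i,4]<a1]
def rep(th=None,o=None):
    for nm,lo,hi in (("blue",(100,120,60),(125,255,255)),("red",(0,150,100),(4,255,255)),("red2",(174,150,100),(180,255,255)),("yel",(24,150,100),(34,255,255))):
        for c,st in blobs(lo,hi,60,3000):
            z=.08 if nm=="yel" else .07
            w=ray(s,*c,z); L=""
            if o is not None:
                d=w-o; L=np.round(np.array([d[0]*np.cos(th)+d[1]*np.sin(th),-d[0]*np.sin(th)+d[1]*np.cos(th)])*1000,1)
            print(nm,st[:5],np.round(c,1),np.round(w,4),L)
if __name__=="__main__":
    rep()
    for p in [(422,55),(504,55)]: print("post",ray(s,*p,.08))
    for p in [(268,56),(637,58),(262,0),(270,300),(615,300)]: print("rim",ray(s,*p,.078))
E
python3 wl.py
```

```text
blue [ 510   51  130   13 1652] [576.  57.] [ 0.6625 -0.0832] 
blue [ 570  103   70  204 2994] [621.2 231.7] [ 0.5428 -0.1896] 
blue [540 172  37  36 640] [558.  189.3] [ 0.5594 -0.1181] 
blue [331 176  35  36 634] [347.9 193.5] [0.4969 0.0566] 
blue [391 207  35  34 596] [407.8 223.4] [ 0.4884 -0.0036] 
blue [300 297  47  10 457] [323.  301.5] [0.3924 0.0448] 
red [469 216  35  33 544] [485.9 232. ] [ 0.5036 -0.0735] 
yel [405   0   6  50 206] [407.8  25.2] [0.6383 0.0573] 
yel [490   0  25  66 525] [504.6  42.1] [ 0.6513 -0.0198] 
yel [413  48  17  18 200] [421.2  56. ] [0.6208 0.0389] 
yel [388 326   4  27  64] [390. 339.] [ 0.3806 -0.0258] 
post [0.62162468 0.03856858]
post [ 0.6424276  -0.02335615]
rim [0.58205473 0.15497526]
rim [ 0.67490412 -0.1261037 ]
rim [0.61941868 0.17107359]
rim [0.38146195 0.09276514]
rim [ 0.48300981 -0.20952866]
```

```bash
python3 -m creep '[[-0.1,0.1,0.1,0.02,18],[-0.2,0.25,0.3,0.05,18],[-0.35,0.45,0.5,0.08,18],[-0.5,0.6,0.7,0.1046,18],[-0.519,0.644,0.9,0.1046,18],[-0.519,0.644,1,0.1046,18],[-0.519,0.644,1,0.1046,18],[-0.519,0.644,1,0.1046,18]]'; python3 - <<'E'
from h import *
s=snapshot("wrist"); cv2.imwrite("pics/w2.png",s["img"]); o=ctrl.get_obs()
print(o["tool_pos"],o["orientation"],proj(s,o["tool_pos"]),s["xyz"])
E
python3 wl.py | grep -v rim
```

```text
clock: 3.73
tool_pos: [0.4516, -0.0036, 0.1869]
orientation: [180.0, 0.0, -0.3]
force: [-0.0, -0.3, -0.1]
opening: 0.0177
[ 0.45211784 -0.00336905  0.18748876] [ 1.79996695e+02 -6.54035326e-02 -3.24425998e-01] (np.float64(322.8102014749411), np.float64(300.05342528865765)) [ 0.51862647 -0.00372601  0.34499197]
blue [ 487   30   52   56 1464] [512.6  57.5] [ 0.5594 -0.1182] 
blue [ 205  139   50   51 1219] [229.6 163.8] [0.4968 0.0564] 
blue [ 300  152   48   50 1188] [323.5 176.4] [ 0.4885 -0.0037] 
blue [355 268  27  10 144] [371.9 273.7] [ 0.4221 -0.0365] 
blue [300 279  47  28 668] [323.2 293. ] [ 0.4081 -0.0032] 
red [ 409  127   49   51 1178] [433.2 151.9] [ 0.5037 -0.0736] 
yel [ 14 244  39  37 718] [ 32.4 261.3] [0.4352 0.1869] 
yel [387 326   5  37 119] [389.5 344.5] [ 0.374  -0.0487] 
post [ 0.55953788 -0.06128475]
post [ 0.55930114 -0.10891257]
```

View pics/w2.png

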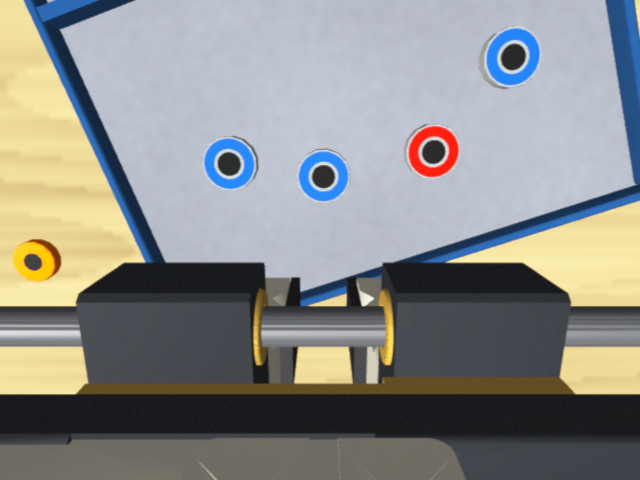

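```bash
python3 -m creep '[[0,0,0.2,0,18],[0,0,0.4,0,18],[0,0,0.6,0,18],[0,0,0.75,0,18],[0,0,0.9,0,18],[0,0,1,0,18],[0,0,1,0,18],[0,0,1,0,18]]'; python3 -m creep '[[0,0,0.05,0,18],[0,0,0.1,0,18],[0,0,0.15,0,18],[0,0,0.2,0,18],[0,0,0.235,0,18],[0,0,0.235,0,18],[0,0,0.235,0,18],[0,0,0.235,0,18]]';python3 - <<'E'
from h import *
s=snapshot("wrist"); cv2.imwrite("pics/w3.png",s["img"])
s=snapshot("side"); cv2.imwrite("pics/d3.png",cv2.resize(s["img"][200:330,220:400],None,fx=4,fy=4))
E
```

```text
clock: 4.5
tool_pos: [0.4517, -0.0037, 0.0871]
orientation: [180.0, -0.0, -0.3]
force: [0.4, 0.7, 0.0]
opening: 0.0179
clock: 5.17
tool_pos: [0.4512, -0.0043, 0.0631]
orientation: [180.0, -0.0, -0.4]
force: [0.3, -0.6, 0.7]
opening: 0.0179
```

View pics/w3.png

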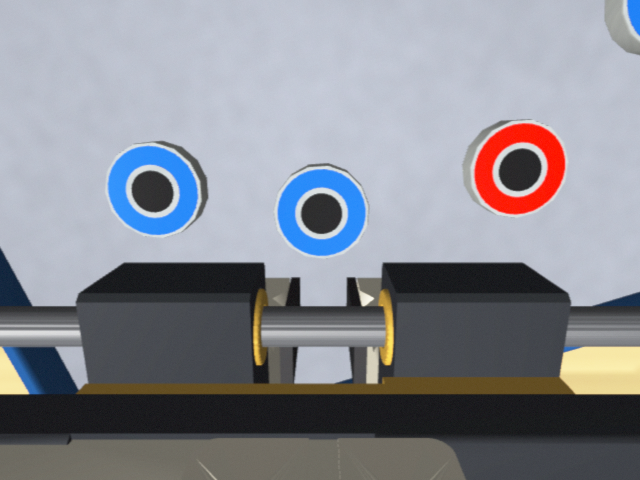

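View pics/d3.png

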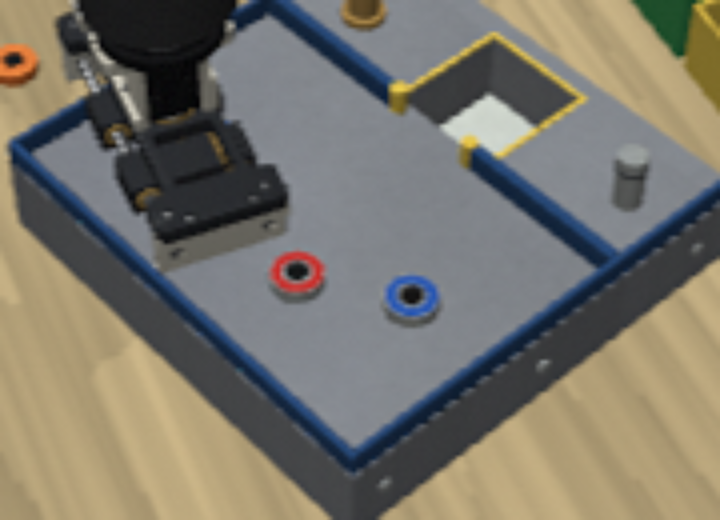

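```bash
python3 -m creep '[[0.04,0,0,0,18],[0.1,0,0,0,18],[0.17,0,0,0,18],[0.24,0,0,0,18],[0.31,0,0,0,18],[0.38,0,0,0,18],[0.44,0,0,0,18],[0.5,0,0,0,18]]'; python3 - <<'E'
from h import *
s=snapshot("wrist"); cv2.imwrite("pics/w4.png",s["img"])
E
python3 wl.py | grep -E "blue|red"
```

```text
clock: 5.93
tool_pos: [0.5017, -0.0047, 0.0629]
orientation: [180.0, 0.0, -0.4]
force: [-0.7, 0.7, -0.6]
opening: 0.0179
blue [ 602  114   38   89 1828] [620.3 160.6] [ 0.5579 -0.109 ] 
blue [  0 365  27  29 269] [  9.1 381.4] [0.4716 0.1219]
```

View pics/w4.png

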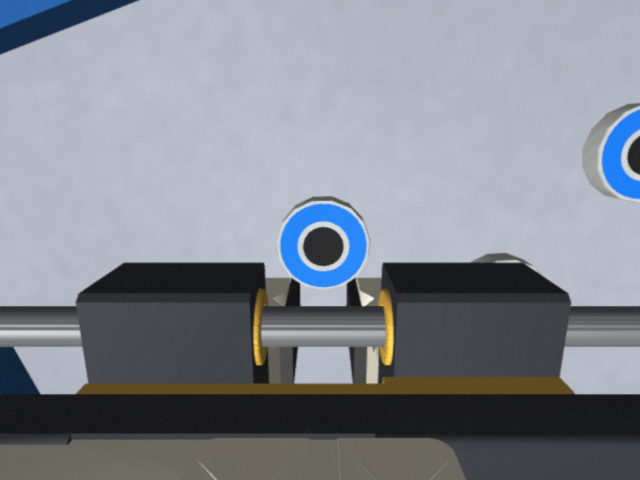

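```bash
sed -i 's/60,3000/60,9000/' wl.py; python3 wl.py | grep -E "blue|red"; python3 -m creep '[[0.06,0,0,0,18],[0.13,0,0,0,18],[0.2,0,0,0,18],[0.27,0,0,0,18],[0.34,0,0,0,18],[0.41,0,0,0,18],[0.46,0,0,0,18],[0.5,0,0,0,18]]'; python3 - <<'E'
from h import *
s=snapshot("wrist"); cv2.imwrite("pics/w5.png",s["img"]); print(ctrl.get_obs()["tool_pos"])
E
python3 wl.py | grep -E "blue|red"
```

```text
blue [   0    0  142   56 4014] [47.3 18.2] [0.6038 0.0842] 
blue [ 602  111   38   90 1828] [620.5 158.5] [ 0.5579 -0.1089] 
blue [ 280  201   87   84 3615] [323.1 242. ] [ 0.5282 -0.0047] 
blue [  0 352  21  42 329] [  8.1 378.1] [0.4725 0.1219] 
clock: 6.75
tool_pos: [0.5517, -0.005, 0.0629]
orientation: [180.0, 0.0, -0.4]
force: [-0.8, 0.3, 0.0]
opening: 0.018
[ 0.55222527 -0.00491769  0.0629645 ]
blue [ 398    0  175   62 4121] [467.7  23. ] [ 0.6517 -0.0524] 
blue [   0  115  183   91 5237] [ 86.6 159.2] [0.6088 0.0776] 
blue [ 280  203   87   84 3588] [323.1 243.9] [ 0.5776 -0.005 ] 
blue [ 581  250   59   57 1368] [605.5 273.8] [ 0.5654 -0.1108]
```

View pics/w5.png

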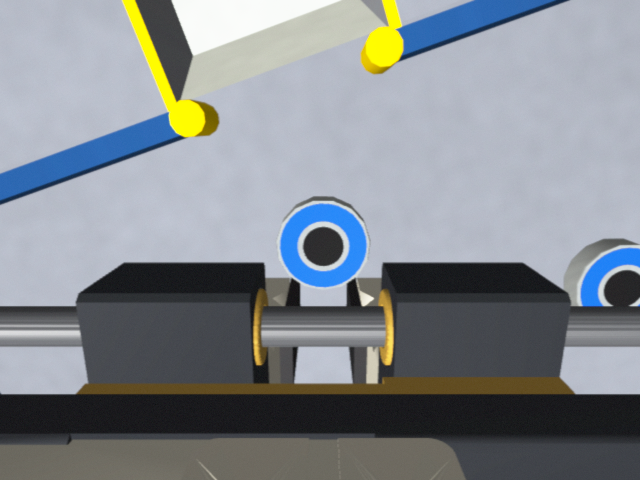

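```bash
python3 -m creep '[[0.06,0,0,0,18],[0.12,0,0,0,18],[0.17,0,0,0,18],[0.11,0,0,0,18],[0.05,0.02,0,-0.02,10],[0.06,0.06,0,-0.055,6],[0.064,0.1,0,-0.09,6],[0.064,0.12,0,-0.105,6]]'; python3 -m creep '[[0,0,0,0,6],[0,0,0,0,6],[0,0,0,0,6],[0,0,0,0,6],[0,0,0,0,6],[0,0,0,0,6],[0,0,0,0,6],[0,0,0,0,6]]';python3 - <<'E'
from h import *
s=snapshot("wrist"); cv2.imwrite("pics/w6.png",s["img"]); o=ctrl.get_obs();print(o["tool_pos"],o["orientation"])
E
python3 wl.py | grep -E "blue|red|yel"
```

```text
clock: 7.52
tool_pos: [0.557, -0.0173, 0.0631]
orientation: [-180.0, -0.0, 18.9]
force: [0.6, -0.3, -0.0]
opening: 0.0063
clock: 8.18
tool_pos: [0.5573, -0.0169, 0.0631]
orientation: [180.0, -0.0, 18.5]
force: [-0.1, 0.3, 0.5]
opening: 0.0056
[ 0.55730055 -0.01698592  0.06304926] [-1.79999635e+02  3.97400843e-03  1.85140308e+01]
blue [   0   77  210   28 5734] [101.9  90.5] [0.6085 0.0788] 
blue [ 444   78  196   28 5331] [544.3  91.5] [ 0.6557 -0.0626] 
blue [ 281  163   88   87 3833] [324.4 205.8] [ 0.5951 -0.0048] 
blue [ 526  346   78   49 1731] [568.3 366.1] [ 0.5647 -0.1174] 
blue [ 63 352  57  32 968] [ 89.6 365.1] [0.5045 0.0632] 
yel [ 198    0   52  111 2283] [218.2  69.4] [0.627  0.0408] 
yel [ 402    0   53  111 2292] [433.5  70.8] [ 0.6479 -0.0228] 
yel [355 333   5  28  91] [357.2 345.6] [ 0.5514 -0.0322]
```

View pics/w6.png

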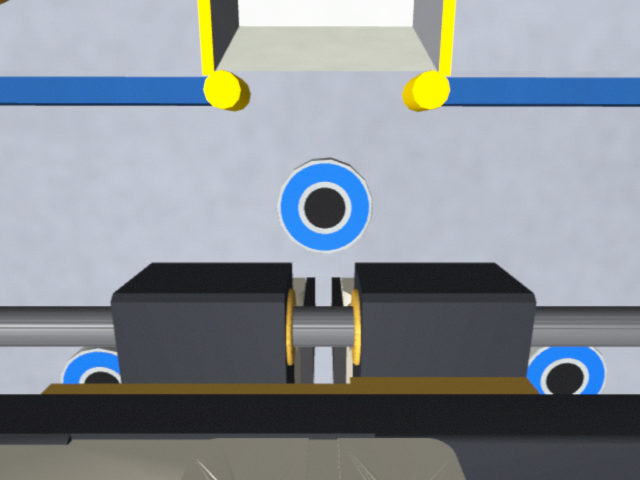

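```bash
python3 - <<'E'
from h import *
s=snapshot("wrist"); o=ctrl.get_obs(); y=np.radians(o["orientation"][2]);t=o["tool_pos"][:2]
for n,p,z in (("pL",(223,90),.08),("pR",(431,90),.08),("b",(324.4,205.8),.07),("edgeslot",(323,70),.06)):
    d=ray(s,*p,z)-t; print(n,d@[np.cos(y),np.sin(y)],d@[np.sin(y),-np.cos(y)])
E
```

```text
pL 0.07834262926620159 -0.03153418065198136
pR 0.07838460643431733 0.03389835020777621
b 0.03962715926436858 0.0004534718458379886
edgeslot 0.08671047190489609 -8.013789778620745e-05
```

```bash
python3 -m creep '[[0.04,0.012,0,0,6],[0.1,0.012,0,0,6],[0.16,0.012,0,0,6],[0.22,0.012,0,0,6],[0.28,0.012,0,0,6],[0.34,0.012,0,0,6],[0.4,0.012,0,0,6],[0.44,0.012,0,0,6]]'; python3 - <<'E'
from h import *
s=snapshot("wrist"); cv2.imwrite("pics/w7.png",s["img"])
E
python3 wl.py | grep -E "blue|red|yel"
```

```text
clock: 9.0
tool_pos: [0.6003, -0.0039, 0.063]
orientation: [180.0, -0.0, 18.5]
force: [0.2, -0.4, -0.8]
opening: 0.0062
blue [ 280  196   87   84 3684] [322.8 237.3] [0.6272 0.0053] 
blue [   0  208  221   32 6507] [105.4 223.3] [0.607  0.0819] 
blue [ 424  209  216   32 6327] [535.7 224.1] [ 0.6566 -0.0666] 
yel [ 195    0   24  201 2376] [206.5  98.1] [0.661  0.0554] 
yel [ 428    0   24  202 2259] [439.1  98.6] [ 0.6843 -0.0143] 
yel [ 210  204   40   42 1128] [228.4 224.9] [0.6236 0.0379] 
yel [ 394  204   42   42 1257] [414.5 224.9] [ 0.6437 -0.0221]
```

View pics/w7.png

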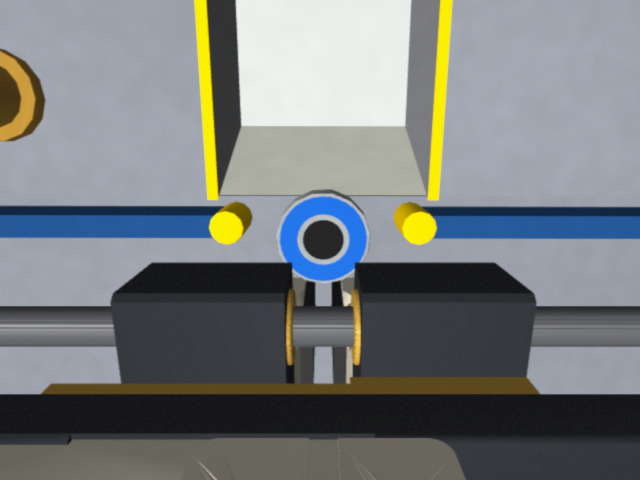

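```bash
python3 -m creep '[[0.03,0,0,0,6],[0.06,0,0,0,6],[0.09,0,0,0,6],[0.12,0,0,0,6],[0.15,0,0,0,6],[0.18,0,0,0,6],[0.2,0,0,0,6],[0.2,0,0,0,6]]'; python3 - <<'E'
from h import *
s=snapshot("wrist"); cv2.imwrite("pics/w8.png",s["img"])
E
```

```text
clock: 9.77
tool_pos: [0.6189, 0.0024, 0.0631]
orientation: [180.0, -0.0, 18.5]
force: [0.2, 0.2, 0.8]
opening: 0.0059
```

View pics/w8.png

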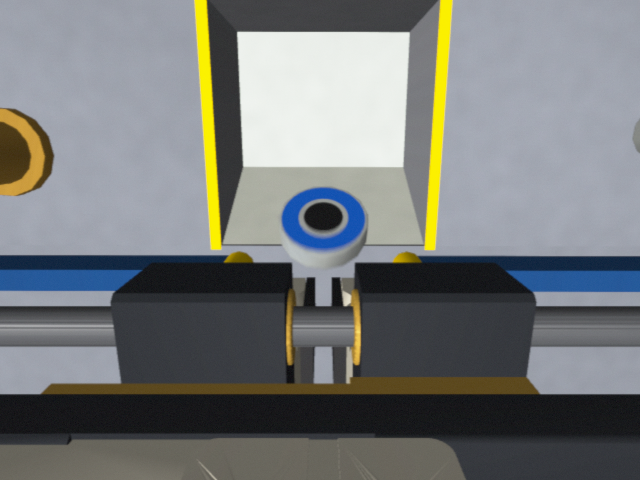

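```bash
python3 -m creep '[[-0.1,0,0,0,6],[-0.25,0,-0.1,0,6],[-0.4,0,-0.3,0,8],[-0.5,0,-0.5,0,12],[-0.7,0,-0.7,0,15],[-0.85,0,-0.9,0,18],[-1,0,-1,0,18],[-1,0,-1,0,18]]'; python3 - <<'E'
from h import *
s=snapshot("wrist"); cv2.imwrite("pics/w9.png",s["img"])
E
python3 wl.py | grep -E "blue|red|yel"
```

```text
clock: 10.48
tool_pos: [0.5219, -0.0302, 0.1658]
orientation: [-180.0, -0.2, 18.5]
force: [-0.3, 0.2, -0.8]
opening: 0.0179
blue [   9    0  246  307 8327] [96.5 82.8] [0.569  0.1198] 
blue [ 453  205   53   51 1307] [479.1 229.6] [ 0.5594 -0.1181] 
blue [ 150  211   52   51 1292] [176.  235.8] [0.4968 0.0564] 
blue [ 66 347  22  48 531] [ 75. 369.] [0.3862 0.0984] 
blue [560 347  20  42 564] [568.9 364.6] [ 0.4938 -0.2118] 
blue [295 375  57   8 453] [323.2 378.5] [ 0.432  -0.0604] 
red [359 266  23  12 181] [371.8 272.3] [ 0.5128 -0.0655] 
yel [245   0  29  50 722] [258.1  29.1] [0.6229 0.0396] 
yel [371   0  31  51 720] [386.8  29.6] [ 0.6441 -0.0244] 
yel [387 322   5  36 104] [389.6 339.9] [ 0.4772 -0.0892]
```

View pics/w9.png

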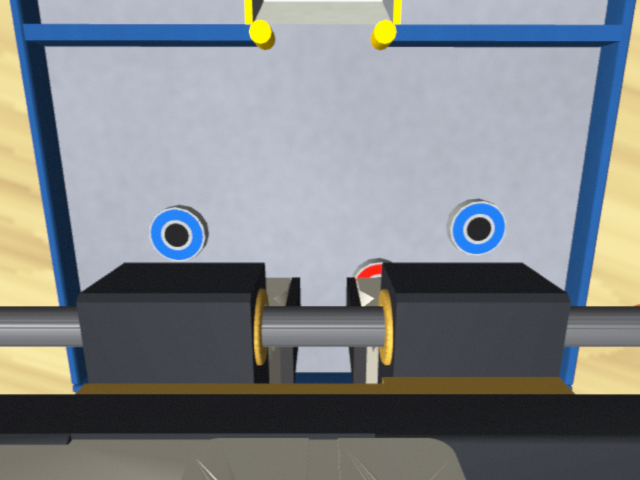

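```bash
python3 -m creep '[[-0.02,-0.1,0,0.04,18],[-0.05,-0.3,0,0.075,18],[-0.1,-0.5,0,0.115,18],[-0.15,-0.7,0,0.15,18],[-0.19,-0.85,0,0.19,18],[-0.19,-1,0,0.23,18],[-0.19,-1,0,0.265,18],[-0.19,-1,0,0.282,18]]'; cat > rel.py <<'E'
import sys
from h import *
# rel.py tx ty yaw : target TCP in tool axes
o=ctrl.get_obs(); y=np.radians(o["orientation"][2]); t=o["tool_pos"]
d=np.array([float(sys.argv[1]),float(sys.argv[2])])-t[:2]
print("tool x,y /0.1:",d@[np.cos(y),np.sin(y)]*10,d@[np.sin(y),-np.cos(y)]*10,"turn/180:",-(float(sys.argv[3])-np.degrees(y))/180,"z",t[2])
E
python3 rel.py .4664 .0756 -32.3
python3 - <<'E'
from h import *
s=snapshot("scene"); cv2.imwrite("pics/s10.png",cv2.resize(s["img"][170:340,190:420],None,fx=3.4,fy=3.4))
E
```

```text
clock: 11.25
tool_pos: [0.4734, 0.06, 0.1621]
orientation: [179.9, 0.0, -32.5]
force: [0.1, -0.6, 0.3]
opening: 0.018
tool x,y /0.1: -0.14250364522427061 -0.0940788182532312 turn/180: -0.0011667431830812485 z 0.162120016517333
```

View pics/s10.png

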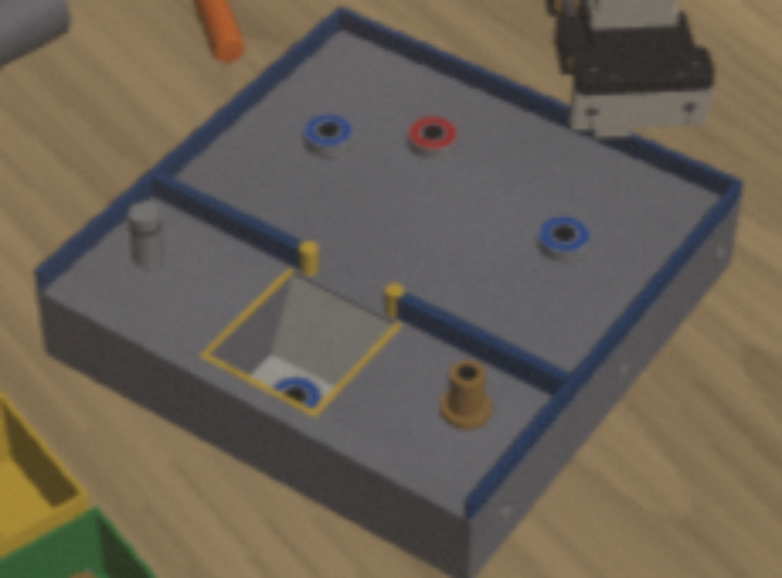

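The first bearing lies flat on the pocket floor, at about (297,390) in the crop. Next I go down behind the +y bearing.

```bash
python3 -m creep '[[-0.1,-0.06,0,0,18],[-0.142,-0.094,0.1,0,18],[-0.142,-0.094,0.3,0,18],[-0.142,-0.094,0.5,0,18],[-0.142,-0.094,0.7,0,18],[-0.142,-0.094,0.85,0,18],[-0.142,-0.094,0.97,0,18],[-0.142,-0.094,0.99,0,18]]'; python3 - <<'E'
from h import *
s=snapshot("wrist"); cv2.imwrite("pics/w11.png",s["img"]); print(ctrl.get_obs()["tool_pos"])
E
python3 wl.py | grep -E "blue|red"
```

```text
clock: 11.97
tool_pos: [0.465, 0.0738, 0.0609]
orientation: [179.7, 0.1, -32.2]
force: [-0.1, 0.1, -0.9]
opening: 0.0179
[0.46548741 0.07397439 0.06176095]
blue [   0    0   78  127 4990] [25.6 42.1] [0.5962 0.106 ] 
blue [ 276  173   88   87 3861] [319.5 215.7] [0.4969 0.0561] 
blue [   0  193  110  100 4230] [ 47.1 247.3] [0.5399 0.1465] 
blue [ 571  234   69   73 2589] [614.  280.6] [ 0.4172 -0.024 ] 
blue [561 347  19  17 147] [568.2 352.5] [0.3987 0.0028] 
red [606   0  34  39 856] [624.2  16.9] [ 0.4998 -0.0616]
```

View pics/w11.png

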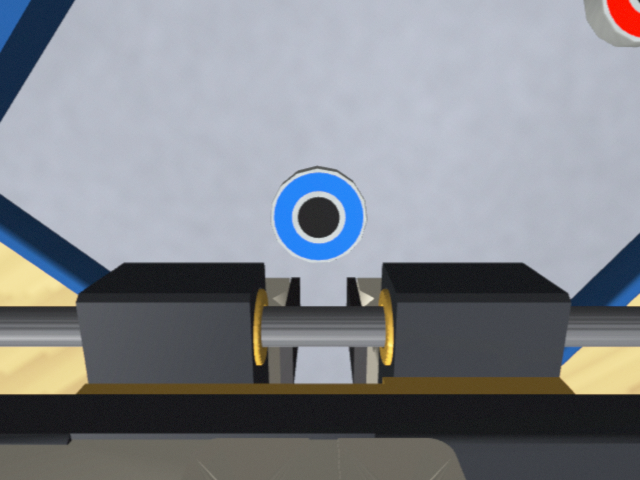

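```bash
python3 rel.py .5728 .0084 -32.3; python3 -m creep '[[0.04,-0.008,-0.005,0,18],[0.1,-0.008,-0.005,0,18],[0.18,-0.008,-0.005,0,18],[0.26,-0.008,-0.005,0,18],[0.34,-0.008,-0.005,0,18],[0.42,-0.008,-0.005,0,18],[0.49,-0.008,-0.005,0,18],[0.55,-0.008,-0.005,0,18]]'; python3 wl.py | grep -E "blue|red"; python3 rel.py .5728 .0084 -32.3
```

```text
tool x,y /0.1: 1.2533720266268722 -0.010038503367348212 turn/180: 0.0006059378971760923 z 0.06288747175770971
clock: 12.73
tool_pos: [0.5145, 0.0455, 0.0645]
orientation: [-180.0, -0.0, -32.3]
force: [-0.1, 0.3, 0.3]
opening: 0.0179
blue [ 281  203   85   83 3535] [323.1 243.5] [0.5358 0.0323] 
blue [   0  347   87   48 2501] [ 50.8 366. ] [0.5509 0.1521] 
blue [ 580  348   60   47 1599] [619.2 376.2] [ 0.4249 -0.0393] 
red [ 580  118   60   91 2507] [607.6 165.4] [ 0.5062 -0.0684] 
tool x,y /0.1: 0.6840314812643653 0.004793220052188851 turn/180: 0.0002184520724509377 z 0.06451677194192135
```

```bash
python3 -m creep '[[0.08,0,0.01,0,18],[0.17,0,0.01,0,18],[0.27,0,0.01,0,18],[0.37,0,0.01,0,18],[0.47,0,0.01,0,18],[0.57,0,0.01,0,18],[0.64,0,0.01,0,18],[0.68,0,0.01,0,18]]'; python3 wl.py | grep -E "blue|red"; python3 rel.py .5590 -.0179 18.5
```

```text
clock: 13.45
tool_pos: [0.5722, 0.0091, 0.0634]
orientation: [180.0, -0.0, -32.3]
force: [-1.1, -0.3, 0.4]
opening: 0.0183
blue [ 296    0   90   92 2874] [338.2  39.5] [ 0.6498 -0.0454] 
blue [ 116   34   71   75 2648] [150.8  70.7] [0.6751 0.0126] 
blue [ 606  115   34   87 1676] [622.7 160.7] [ 0.5631 -0.1093] 
blue [ 280  204   87   83 3610] [323.  244.2] [ 0.5935 -0.004 ] 
blue [153 253  15  10  77] [159.5 259.3] [0.6211 0.0506] 
blue [ 54 355  34  40 664] [ 73.7 379.3] [0.5993 0.1109] 
red [589 303  28   4  84] [602.8 304.8] [ 0.5159 -0.0819] 
red [ 561  347   74   30 1129] [594.7 362.3] [ 0.4947 -0.0694] 
tool x,y /0.1: 0.031175719984228543 0.29946752055060993 turn/180: -0.28207611744690086 z 0.0633974833275272
```

```bash
python3 -m creep '[[0.015,0,0,0,18],[0.025,0,0,0,18],[0.025,0,0,0,18],[-0.08,0,0,0,18],[-0.2,0,0,0,10],[-0.2,0,0,-0.03,6],[-0.2,0.05,0,-0.065,6],[-0.2,0.1,0,-0.1,6]]'; python3 wl.py | grep -E "blue|red";python3 rel.py .5590 -.0179 18.5
```

```text
clock: 14.17
tool_pos: [0.5479, 0.0129, 0.0638]
orientation: [-180.0, -0.0, -13.9]
force: [-0.0, 0.2, 0.8]
opening: 0.0066
blue [202   0  25   3  61] [213.9   0.8] [0.6597 0.0218] 
blue [385   0  36  24 412] [398.    7.3] [ 0.6436 -0.0355] 
blue [   0  133  196  152 6288] [ 92.5 205.3] [0.6062 0.0846] 
blue [ 296  133   89   90 4000] [339.9 177.1] [ 0.5948 -0.0047] 
blue [626 172  14  62 621] [633.7 203.2] [ 0.5603 -0.1055] 
blue [  0 352  39  42 827] [ 12.5 379.4] [0.5472 0.1422] 
red [ 527  347   76   48 1524] [564.1 372.9] [ 0.497  -0.0741] 
tool x,y /0.1: 0.18479784569000224 0.2649112101241237 turn/180: -0.17738648639526008 z 0.06368854869976662
```

```bash
python3 -m creep '[[0,0.06,0,-0.035,6],[0,0.14,0,-0.07,6],[0.03,0.2,0,-0.105,6],[0.1,0.26,0,-0.14,6],[0.15,0.265,0,-0.17,6],[0.17,0.265,0,-0.177,6],[0.175,0.265,0,-0.177,6],[0.175,0.265,0,-0.177,6]]'; python3 - <<'E'
from h import *
s=snapshot("wrist"); cv2.imwrite("pics/w12.png",s["img"]); print(ctrl.get_obs()["tool_pos"])
E
python3 wl.py | grep -E "blue|red|yel"; python3 rel.py .6189 .0024 18.5
```

```text
clock: 14.88
tool_pos: [0.5591, -0.0175, 0.0636]
orientation: [-180.0, 0.0, 17.4]
force: [-0.4, 0.3, 0.2]
opening: 0.0062
[ 0.5590282  -0.01755438  0.06357235]
blue [ 436   77  204   30 5425] [539.7  91.5] [ 0.6561 -0.0638] 
blue [   0   84  202   31 5348] [98.4 99.4] [0.6088 0.0781] 
blue [ 275  167   87   87 3786] [318.  209.8] [ 0.5948 -0.0044] 
blue [ 526  346   76   49 1684] [567.3 365.8] [ 0.5643 -0.1181] 
yel [ 189    0   54  117 2356] [210.5  73.6] [0.6279 0.041 ] 
yel [ 395    0   51  114 2268] [425.5  72.1] [ 0.6485 -0.023 ] 
yel [355 333   5  27  91] [357.2 345.7] [ 0.5525 -0.0328] 
tool x,y /0.1: 0.6313086042186724 -0.010976330234153155 turn/180: -0.0056544286498406236 z 0.06352828962942791
```

View pics/w12.png

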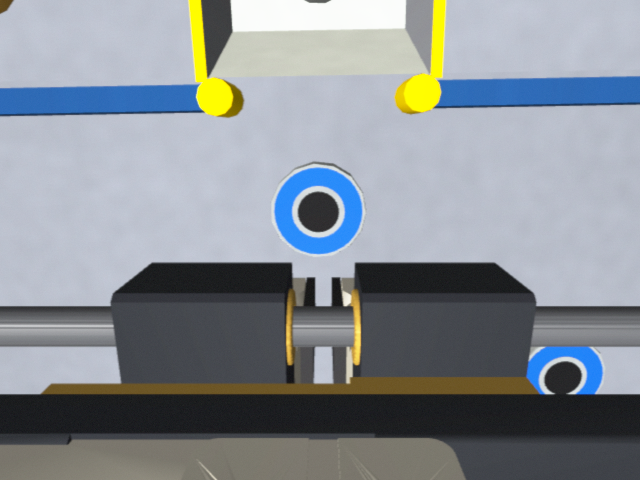

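```bash
python3 -m creep '[[0.02,-0.012,0,-0.006,6],[0.08,-0.012,0,-0.006,6],[0.14,-0.012,0,-0.006,6],[0.21,-0.012,0,-0.006,6],[0.28,-0.012,0,-0.006,6],[0.34,-0.012,0,-0.006,6],[0.4,-0.012,0,-0.006,6],[0.43,-0.012,0,-0.006,6]]'; python3 - <<'E'
from h import *
s=snapshot("wrist"); cv2.imwrite("pics/w13.png",s["img"]); print(ctrl.get_obs()["tool_pos"])
E
python3 rel.py .6189 .0024 18.5
```

```text
clock: 15.65
tool_pos: [0.601, -0.0036, 0.0634]
orientation: [180.0, -0.0, 18.7]
force: [-0.6, 1.3, 0.1]
opening: 0.0061
[ 0.60119555 -0.0035238   0.06336993]
tool x,y /0.1: 0.1866907834544995 0.0006691736426171421 turn/180: 0.0011404425494696507 z 0.06336993448566353
```

View pics/w13.png

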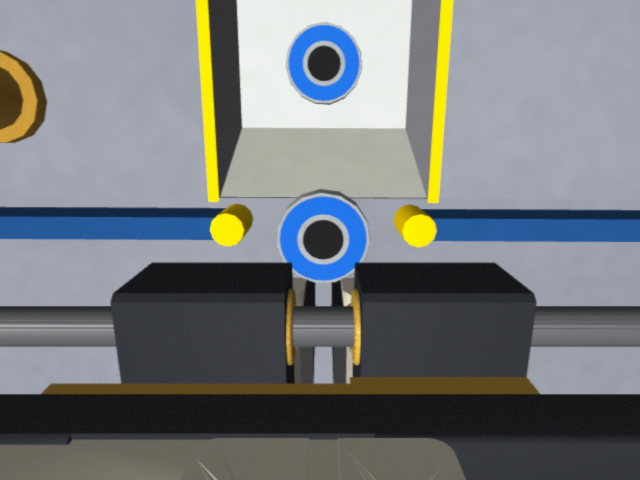

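```bash
python3 -m creep '[[0.03,0,0,0,6],[0.06,0,0,0,6],[0.09,0,0,0,6],[0.12,0,0,0,6],[0.15,0,0,0,6],[0.18,0,0,0,6],[0.2,0,0,0,6],[0.2,0,0,0,6]]'; python3 -m creep '[[0,0,0,0,6],[-0.05,0,0,0,6],[-0.2,0,-0.1,0,6],[-0.35,0,-0.3,0,8],[-0.5,0,-0.5,0,12],[-0.6,0,-0.7,0,15],[-0.7,0,-0.9,0,18],[-0.7,0,-1,0,18]]'; python3 - <<'E'
from h import *
s=snapshot("wrist"); cv2.imwrite("pics/w14.png",s["img"])
E
python3 wl.py | grep -E "blue|red"
```

```text
clock: 16.37
tool_pos: [0.6195, 0.0028, 0.0636]
orientation: [180.0, -0.0, 18.7]
force: [0.1, -0.6, 0.2]
opening: 0.0061
clock: 17.03
tool_pos: [0.5517, -0.0203, 0.1663]
orientation: [180.0, -0.2, 18.7]
force: [0.7, 0.7, 0.3]
opening: 0.0173
blue [  13    0  241  307 6756] [ 92.5 124. ] [0.5762 0.1292] 
blue [299   0  48  26 536] [323.1  13. ] [0.6749 0.0212] 
blue [299  41  48  14 307] [322.3  46.8] [0.6585 0.0161] 
blue [458 256  32   8 198] [473.7 260.2] [ 0.5713 -0.1141] 
blue [ 67 347  17  46 411] [ 74.8 367.9] [0.4156 0.1092] 
blue [559 347  17  40 429] [566.6 364. ] [ 0.5244 -0.2025]
```

View pics/w14.png

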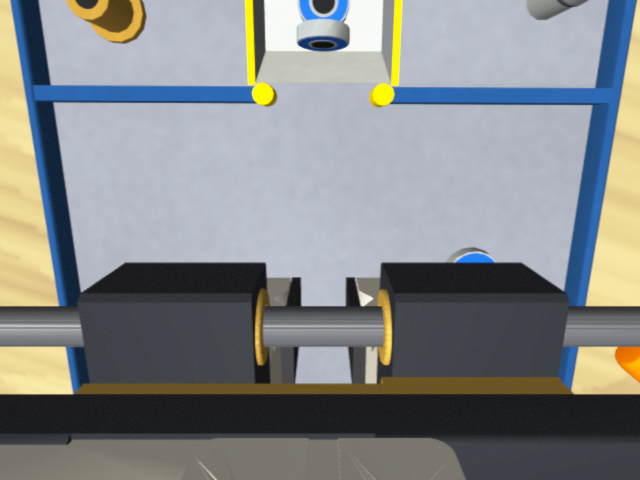

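```bash
python3 - <<'E'
from h import *
o=ctrl.get_obs(); print(o["joint_pos"],o["orientation"],o["tool_pos"])
E
python3 rel.py .5495 -.1496 72.5
python3 - <<'E'
from h import *
s=snapshot("scene"); cv2.imwrite("pics/s15.png",cv2.resize(s["img"][170:340,190:420],None,fx=3.4,fy=3.4))
E
```

```text
[ 1.82327981e+01  1.18549957e+01 -1.98606203e+01  2.53039364e-02
 -5.80237587e+01  9.04657093e+01] [179.97635687  -0.26043922  18.71191241] [ 0.55368451 -0.01969433  0.16588711]
tool x,y /0.1: -0.4563836153147567 1.2169689447031962 turn/180: -0.29882270884131085 z 0.16588710610607263
```

View pics/s15.png

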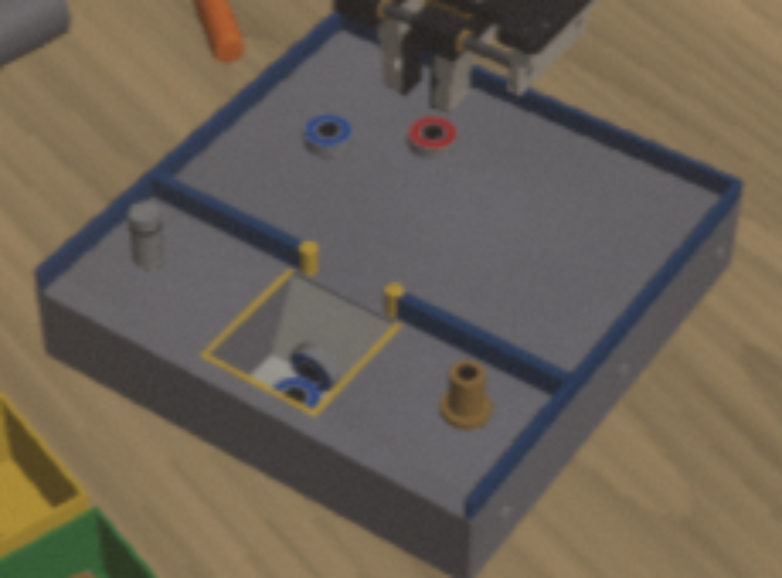

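```bash
python3 -m creep '[[-0.05,0.1,0,-0.04,18],[-0.15,0.3,0,-0.075,18],[-0.25,0.5,0,-0.11,18],[-0.35,0.7,0,-0.15,18],[-0.45,0.85,0,-0.19,18],[-0.456,1,0,-0.225,18],[-0.456,1,0,-0.26,18],[-0.456,1,0,-0.295,18]]'; python3 rel.py .5495 -.1496 72.5
```

```text
clock: 17.85
tool_pos: [0.5412, -0.13, 0.1616]
orientation: [-179.9, 0.0, 72.0]
force: [-0.4, 0.2, 0.1]
opening: 0.0181
tool x,y /0.1: -0.16062817018652426 0.1398357733166912 turn/180: -0.002681505016347785 z 0.16160814610828006
```

```bash
python3 -m creep '[[-0.08,0.07,0,-0.003,18],[-0.16,0.14,0.05,-0.003,18],[-0.16,0.14,0.15,-0.003,18],[-0.16,0.14,0.3,-0.003,18],[-0.16,0.14,0.45,-0.003,18],[-0.16,0.14,0.5,-0.003,18],[-0.16,0.14,0.5,-0.003,18],[-0.16,0.14,0.5,-0.003,18]]'; python3 - <<'E'
from h import *
s=snapshot("wrist"); cv2.imwrite("pics/w16.png",s["img"])
E
python3 wl.py | grep -E "blue|red"; python3 rel.py .5495 -.1496 72.5
```

```text
clock: 18.52
tool_pos: [0.5497, -0.1488, 0.1129]
orientation: [-179.9, 0.0, 72.3]
force: [0.0, -0.4, 0.5]
opening: 0.0179
blue [   0  132  119  148 4442] [ 53.4 211. ] [ 0.4351 -0.083 ] 
blue [ 288  170   66   65 2173] [320.5 201.9] [ 0.5591 -0.1178] 
blue [294 347  56  36 984] [316.  360.7] [ 0.531 -0.198] 
red [ 143  114   68   69 2295] [176.9 147.5] [ 0.5033 -0.0732] 
tool x,y /0.1: -0.011240648379880638 -0.006152955160222955 turn/180: -0.0008551997207400556 z 0.11407295953103658
```

View pics/w16.png

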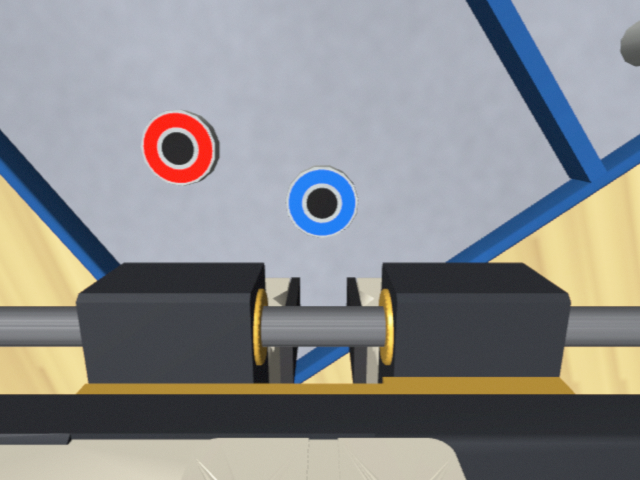

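```bash
python3 -m creep '[[0,-0.006,0.05,0,18],[0,-0.006,0.12,0,18],[0,-0.006,0.2,0,18],[0,-0.006,0.3,0,18],[0,-0.006,0.4,0,18],[0,-0.006,0.48,0,18],[0,-0.006,0.5,0,18],[0,-0.006,0.5,0,18]]'; python3 wl.py | grep -E "blue|red";python3 rel.py .587 -.0303 72.5
```

```text
clock: 19.28
tool_pos: [0.5486, -0.1486, 0.0623]
orientation: [-179.9, 0.0, 72.3]
force: [-0.5, 0.0, 1.2]
opening: 0.018
blue [ 543    0   97  178 7917] [605.1  62.8] [ 0.6641 -0.0935] 
blue [ 280  183   88   86 3768] [323.9 224.9] [ 0.5591 -0.1177] 
blue [ 533  202  107   89 3878] [593.5 250. ] [ 0.6507 -0.1567] 
blue [   0  236   66   70 2314] [ 22.  281.7] [ 0.4445 -0.1042] 
blue [ 49 347  39  36 675] [ 72.6 359.8] [ 0.4481 -0.1398] 
red [  87  108   92   92 4153] [132.2 153. ] [ 0.5034 -0.0731] 
tool x,y /0.1: 1.2426258787203517 0.001598956380209418 turn/180: -0.0008473893071163097 z 0.06309085287933766
```

```bash
python3 -m creep '[[0.04,0,0,0,18],[0.1,0,0,0,18],[0.18,0,0,0,18],[0.26,0,0,0,18],[0.34,0,0,0,18],[0.42,0,0,0,18],[0.5,0,0,0,18],[0.56,0,0,0,18]]'; python3 wl.py | grep -E "blue|red"; python3 rel.py .587 -.0303 72.5
```

```text
clock: 20.0
tool_pos: [0.5667, -0.0941, 0.0637]
orientation: [180.0, -0.0, 72.4]
force: [-0.8, -1.4, -0.0]
opening: 0.0178
blue [ 280  203   86   83 3584] [322.8 243.7] [ 0.5745 -0.0701] 
blue [   0  347   53   48 1424] [ 17.8 376.2] [ 0.441  -0.0857] 
blue [ 560  347   80   48 2712] [599.5 368. ] [ 0.6645 -0.1528] 
tool x,y /0.1: 0.6630580732858758 -0.00140247595285959 turn/180: -0.0005375375417249491 z 0.0636697494279779
```

```bash
python3 -m creep '[[0.08,0,0,0,18],[0.17,0,0,0,18],[0.27,0,0,0,18],[0.37,0,0,0,18],[0.47,0,0,0,18],[0.57,0,0,0,18],[0.64,0,0,0,18],[0.67,0,0,0,18]]'; python3 wl.py | grep -E "blue|red"; python3 rel.py .5590 -.0179 18.5
```

```text
clock: 20.72
tool_pos: [0.5871, -0.0301, 0.0636]
orientation: [180.0, -0.0, 72.4]
force: [-0.4, -0.3, 0.2]
opening: 0.0179
blue [ 275    0   87   97 2959] [319.5  42.1] [0.6146 0.0599] 
blue [ 470   47   68   74 1951] [509.3  77.7] [0.6721 0.0301] 
blue [435  90  46  60 872] [458.  118.8] [0.6526 0.0223] 
blue [ 280  203   86   83 3620] [322.7 243.7] [ 0.5949 -0.0061] 
tool x,y /0.1: 0.03189051532908247 -0.3048484835111358 turn/180: 0.2994602527877381 z 0.06350477004290098
```

```bash
python3 -m creep '[[-0.05,0,0,0,18],[-0.15,0,0,0,18],[-0.22,0,0,0,10],[-0.22,0,0,0.035,6],[-0.22,-0.05,0,0.07,6],[-0.2,-0.12,0,0.105,6],[-0.2,-0.2,0,0.14,6],[-0.2,-0.25,0,0.175,6]]'; python3 wl.py | grep -E "blue|red"; python3 rel.py .5590 -.0184 18.5
```

```text
clock: 21.43
tool_pos: [0.5556, -0.044, 0.0635]
orientation: [-180.0, 0.0, 40.4]
force: [0.6, 0.8, 0.4]
opening: 0.0057
blue [199   0  46  21 393] [225.4   6.2] [0.615  0.0479] 
blue [374   0  42   8 230] [396.9   2.7] [0.6517 0.0065] 
blue [ 452   86  188  107 6120] [552.  137.5] [ 0.6556 -0.0633] 
blue [ 269  118   90   92 4135] [313.7 162.9] [ 0.5952 -0.006 ] 
blue [621 366  19  29 293] [633.  384.4] [ 0.6114 -0.1611] 
tool x,y /0.1: 0.19500129361726842 -0.1691403901616229 turn/180: 0.11937134297545227 z 0.06355834291229016
```

```bash
python3 -m creep '[[0,-0.05,0,0.03,6],[0.03,-0.12,0,0.065,6],[0.1,-0.17,0,0.1,6],[0.16,-0.17,0,0.119,6],[0.19,-0.17,0,0.119,6],[0.19,-0.17,0,0.119,6],[0.19,-0.17,0,0.119,6],[0.19,-0.17,0,0.119,6]]'; python3 - <<'E'
from h import *
s=snapshot("wrist"); cv2.imwrite("pics/w17.png",s["img"]); print(ctrl.get_obs()["tool_pos"])
E
python3 wl.py | grep -E "blue|red|yel"; python3 rel.py .6189 .0024 18.5
```

```text
clock: 22.15
tool_pos: [0.5597, -0.0182, 0.0635]
orientation: [-180.0, 0.0, 19.5]
force: [-1.0, -0.4, 0.2]
opening: 0.0064
[ 0.55969206 -0.01808899  0.06347314]
blue [288   3  75  28 981] [324.8  15.6] [0.6561 0.0155] 
blue [   0   77  207   31 5493] [101.3  92.4] [0.6086 0.0788] 
blue [ 442   86  198   31 5204] [542.6 101.1] [ 0.6559 -0.0631] 
blue [ 282  169   87   86 3768] [324.9 211.2] [ 0.5954 -0.0062] 
yel [ 199    0   50  115 2315] [217.2  72.2] [0.6275 0.041 ] 
yel [ 400    0   55  118 2343] [432.4  75.5] [ 0.6491 -0.0227] 
yel [355 333   5  27  89] [357.3 345.2] [ 0.5539 -0.0335] 
tool x,y /0.1: 0.625527977968902 0.004837780620561283 turn/180: 0.005397203557977232 z 0.06349754064218698
```

View pics/w17.png

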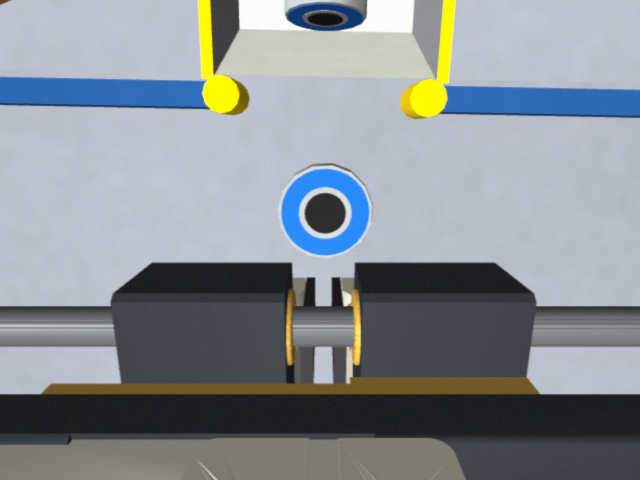

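```bash
python3 -m creep '[[0.02,0.004,0,0.005,6],[0.08,0.004,0,0.005,6],[0.14,0.004,0,0.005,6],[0.21,0.004,0,0.005,6],[0.28,0.004,0,0.005,6],[0.34,0.004,0,0.005,6],[0.4,0.004,0,0.005,6],[0.43,0.004,0,0.005,6]]'; python3 - <<'E'
from h import *
s=snapshot("wrist"); cv2.imwrite("pics/w18.png",s["img"])
E
python3 rel.py .6189 .0024 18.5
```

```text
clock: 22.92
tool_pos: [0.6016, -0.0033, 0.0634]
orientation: [180.0, -0.0, 18.5]
force: [-0.2, -0.3, 0.7]
opening: 0.0058
tool x,y /0.1: 0.1800594964269669 0.0008964862714965632 turn/180: 0.0002226251450263561 z 0.06337935118897
```

View pics/w18.png

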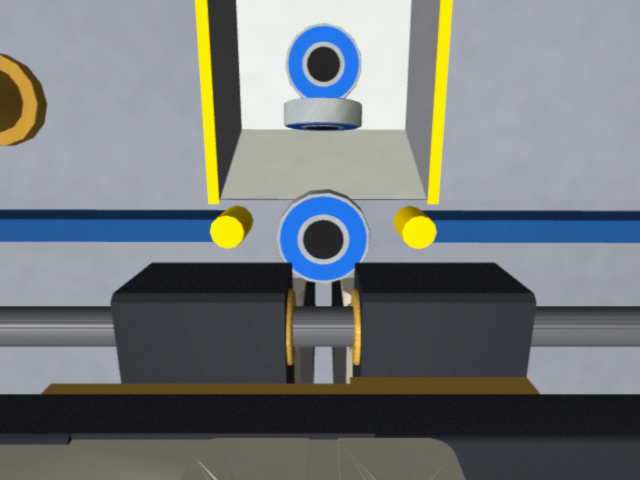

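```bash
python3 -m creep '[[0.03,0,0,0,6],[0.06,0,0,0,6],[0.09,0,0,0,6],[0.12,0,0,0,6],[0.16,0,0,0,6],[0.19,0,0,0,6],[0.2,0,0,0,6],[0.2,0,0,0,6]]'; python3 -m creep '[[0,0,0,0,6],[0,0,0,0,6],[-0.1,0,0,0,6],[-0.2,0,0,0,6],[-0.35,0,-0.1,0,6],[-0.4,0,-0.3,0,6],[-0.4,0,-0.45,0,6],[-0.4,0,-0.5,0,6]]'; python3 - <<'E'
from h import *
s=snapshot("wrist"); cv2.imwrite("pics/w19.png",s["img"])
s=snapshot("scene"); cv2.imwrite("pics/s19.png",cv2.resize(s["img"][220:310,230:350],None,fx=6,fy=6))
E
```

```text
clock: 23.63
tool_pos: [0.62, 0.0029, 0.0635]
orientation: [180.0, -0.0, 18.5]
force: [-0.3, 0.3, 0.1]
opening: 0.0058
clock: 24.3
tool_pos: [0.5817, -0.0103, 0.1162]
orientation: [180.0, -0.2, 18.5]
force: [0.4, -0.1, -1.1]
opening: 0.006
```

View pics/w19.png

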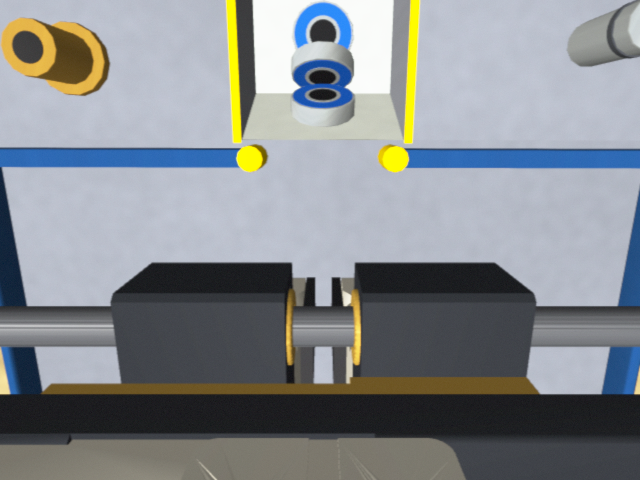

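View pics/s19.png

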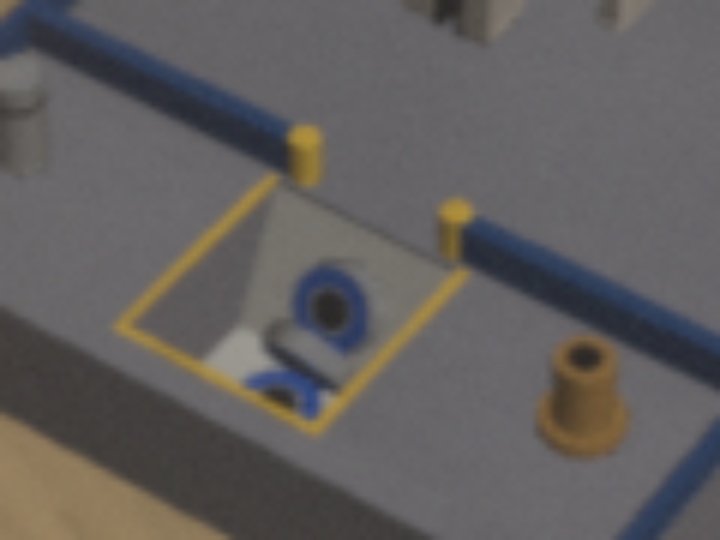

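```bash
python3 - <<'E'
from h import *
from scipy.optimize import least_squares
w=snapshot("wrist");s=snapshot("scene");d=snapshot("side")
cv2.imwrite("pics/d20.png",cv2.resize(d["img"][190:270,300:400],None,fx=7,fy=7,interpolation=cv2.INTER_CUBIC))
cv2.imwrite("pics/w20.png",cv2.resize(w["img"][0:180,200:440],None,fx=3.3,fy=3.3,interpolation=cv2.INTER_CUBIC))
cv2.imwrite("pics/s20.png",cv2.resize(s["img"][240:300,250:320],None,fx=9,fy=9,interpolation=cv2.INTER_CUBIC))
def st(p):
    dd=p[:2]-[.628,.007];t=np.radians(18.5);return np.round([dd[0]*np.cos(t)+dd[1]*np.sin(t),-dd[0]*np.sin(t)+dd[1]*np.cos(t),p[2]],4)
f=least_squares(lambda p:np.r_[np.array(proj(w,p))-[323,95],np.array(proj(s,p))-[285,271.5]],[.65,.02,.03])
print(st(f.x),f.fun); print(proj(d,f.x))
E
```

```text
[ 0.0348 -0.0013  0.0312] [-0.17943185  0.11540688 -0.86840115 -0.03184443]
(np.float64(335.993409343061), np.float64(235.05036341860247))
```

View pics/d20.png

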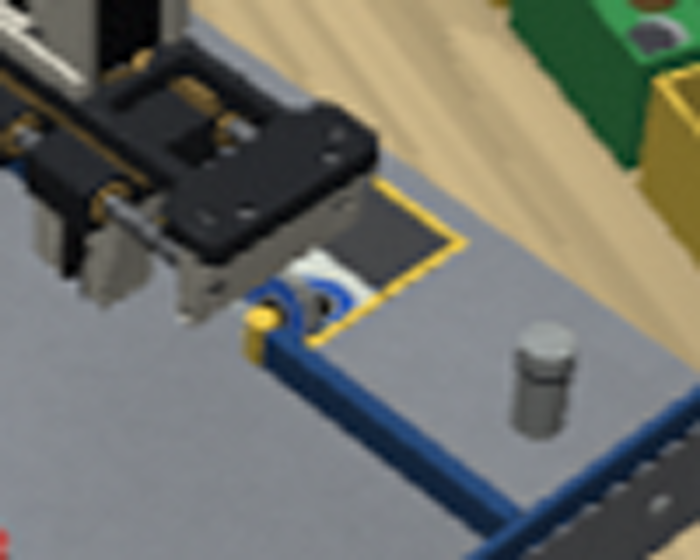

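View pics/w20.png

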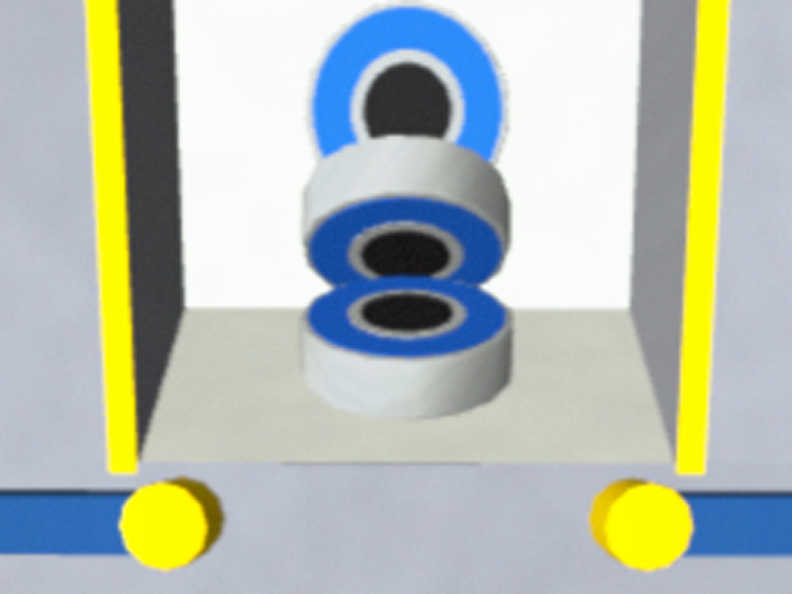

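View pics/s20.png

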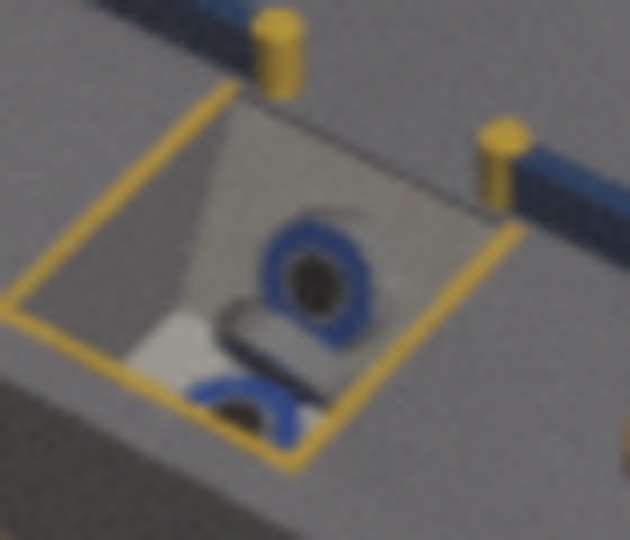

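```bash
python3 -m creep '[[-0.1,0,-0.2,0,6],[-0.2,0,-0.4,0,6],[-0.4,0,-0.6,0,6],[-0.6,0,-0.8,0,6],[-0.8,0,-0.9,0,6],[-0.9,0,-1,0,6],[-0.9,0,-1,0,6],[-0.9,0,-1,0,6]]'; python3 - <<'E'
from h import *
w=snapshot("wrist"); cv2.imwrite("pics/w21.png",w["img"])
d=snapshot("side"); cv2.imwrite("pics/d21.png",cv2.resize(d["img"][160:340,200:420],None,fx=3.5,fy=3.5))
s=snapshot("scene"); cv2.imwrite("pics/s21.png",cv2.resize(s["img"][170:340,190:420],None,fx=3.4,fy=3.4))
E
python3 wl.py | grep red; python3 loc.py | grep red; python3 -m creep '[[0,0,0,0,6],[0,0,0,0,6],[0,0,0,0,6],[0,0,0,0,6],[0,0,0,0,6],[0,0,0,0,6],[0,0,0,0,6],[0,0,0,0,6]]'
python3 - <<'E'
from h import *
s=snapshot("scene")["img"][235:300,245:325].astype(int); s=cv2.resize(s.astype(np.uint8),None,fx=3.4,fy=3.4)
a=cv2.imread("pics/s21.png"); b=snapshot("scene")["img"]; b=cv2.resize(b[170:340,190:420],None,fx=3.4,fy=3.4)
r=cv2.absdiff(a,b)[230:420,200:410]; print("pocket diff mean/max",r.mean(),cv2.GaussianBlur(r,(9,9),0).max())
E
```

```text
clock: 25.22
tool_pos: [0.4965, -0.0385, 0.2135]
orientation: [-180.0, -0.0, 18.5]
force: [-0.6, 0.5, -0.6]
opening: 0.0056
red [351 208  43  43 859] [372.1 228.7] [ 0.5036 -0.0736] 
scene red 55 [316.9 208.7] [ 0.505  -0.0692] [-0.1409 -0.034 ]
side red 63 [294.  267.6] [ 0.5025 -0.075 ] [-0.1451 -0.0387]
clock: 26.18
tool_pos: [0.4964, -0.0386, 0.2136]
orientation: [180.0, -0.0, 18.5]
force: [-0.5, 0.2, -1.0]
opening: 0.0058
pocket diff mean/max 0.9848203842940685 4
```

View pics/d21.png

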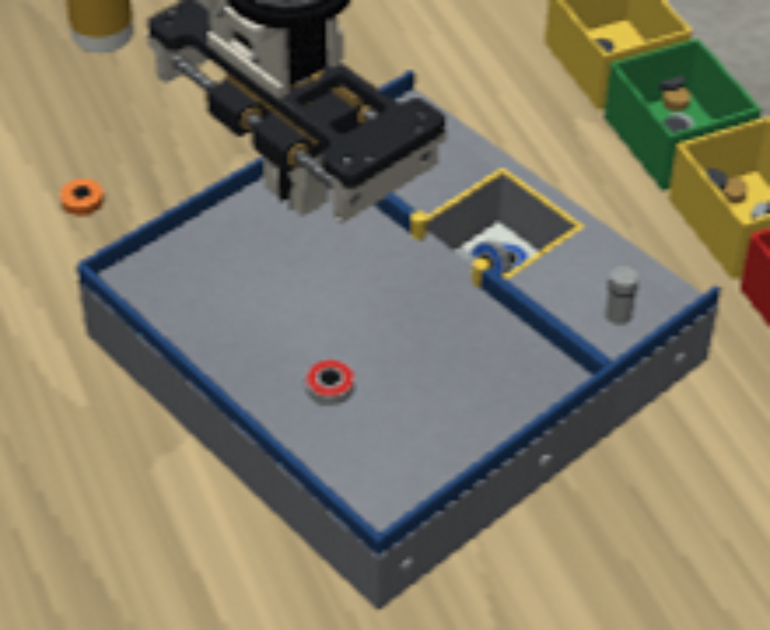

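View pics/s21.png

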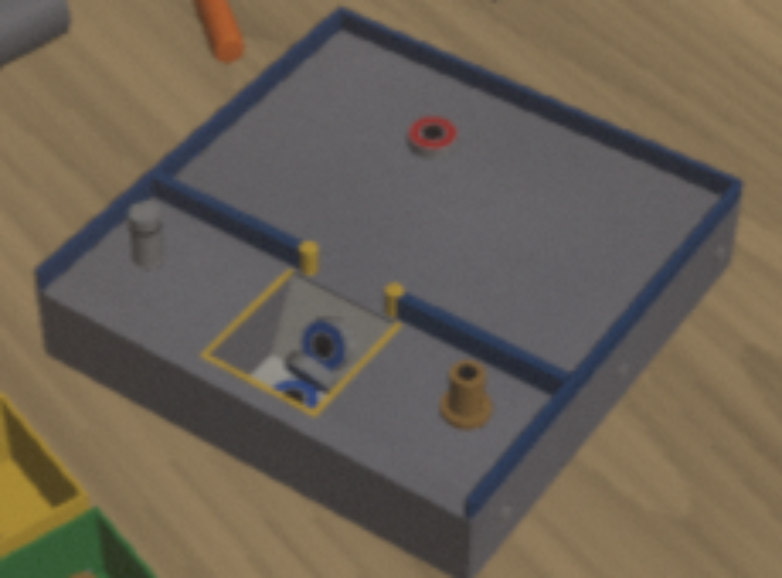

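All three are in the pocket and not moving. The red bearing, bush and axle haven't moved, and the gripper is clear.

```bash
python3 -c "
from plant import workorder; print(workorder.close_job())"
```

```text
the job is handed in; nothing more can be done
None
```

I pushed the three blue-sealed bearings one at a time through the gate and into the slot, then handed the job in at about 26 s of the 72 s allowed. No verdict is reported. For each one I held the fingertips slightly apart behind it, and narrowed them for the last stretch through the gate.

**Bearings:** the last pictures show all three in the pocket. The first lies flat, the second leans on it, and the third rests against the chute. The third one's visible face is at about z 31 mm (limit 50 mm), so its centre should be a little lower. Pictures of the pocket about a second apart showed no movement.

**Other things:** the red-sealed bearing measured within 0.5 mm of where it started. The bush, axle and driver look unmoved in the last scene view; I did not recheck the oil bottle, mug and roller, and the arm went nowhere near them while low. The gripper was about 15 cm above the deck and touching nothing.

**Disagreements:** the scene and side cameras differed by about 5 mm on bearing positions, so I steered by the wrist camera, which repeated to within about 1 mm. The fingers' contact force on the bearings isn't reported directly; the wrist force readings between moves stayed under about 2 N.

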